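Level the drying rail with a saddle spirit level

ROBOT

A 6-joint arm with a two-finger parallel gripper is mounted at the origin on the work surface. World frame = base frame: x ahead of the robot, y to its left, z up, the work surface at z = 0. Lengths are in m, angles in rad, forces in N, time in s.
With the tool pointing down it reaches from about 0.25 to 0.775 m from the base axis. Payload 4 kg.
Tool frame: the origin (TCP) lies midway between the tips of the shut fingers; the grasp point (between the pads) lies 19 mm behind it (robot.hold_point_z is the distance from the TCP to the grasp point, in m); z points along the fingers, y is the line along which they close (so a half turn about z gives the same grasp; the last joint's range is limited). The gripper opens to 94 mm and grips with 3 to 60 N. Pads are 16 mm wide; open, the fingers measure 119 mm over their backs; the gripper's body (75 mm by 177 mm) begins 78 mm behind the grasp point.
Start: joints at [-1.266, 0.087, 1.371, -0, 1.684, -0.103], TCP at [0.218, -0.505, 0.206] pointing down, gripper open.
Joint ranges: [-3.1, 3.1], [-0.76, 2.03], [0.27, 2.55], [-1.08, 4.22], [0.17, 2.65], [-2.57, 2.57]. Speed limits (rad/s): [2.79, 2.79, 3.14, 3.14, 3.14, 3.14].

INTERFACE

Orientations are given as [roll, pitch, yaw] about the fixed x, y, z axes, in that order (R = Rz(yaw) Ry(pitch) Rx(roll)).
In Python, from bench import readout, imaging, robot gives the robot as it stands.
- The arm moves only by the tool carry_out, never from a script. Its argument "motion" is text: rows parted by semicolons, each of 7 numbers parted by spaces: the shift along the tool's x, y, z each as a share of 200 mm, from -1 to 1, then the turn, a rotation vector about the tool's x, y, z each as a share of 120 degrees, from -1 to 1, then the opening, from 0 (shut) to 1 (fully open). A call has 1 to 12 rows; each row shifts and turns the commanded pose from where the row before left it, along the tool's axes as they then stand; what a row does not reach is not made up. A row lasts 1/8 s, in which the tool goes at most 62.5 mm and 10.7 degrees, less where a joint would pass 70% of its speed; a pose out of reach is approached as far as the arm can. A call with a number of a shift or a turn outside -1 to 1 is refused whole. A call with a gripper value outside its range is refused whole. The fingers move at their own pace and stop on an object; the grip force is fixed at half the most. Time passes only in rows, so rows that do not move let the fingers close. It gives the time, the measured TCP pose, the force, the opening and the grip force at its end, in the units of the state.
- readout.get_obs(): the state, without advancing time (a new reading comes with each control period).
- imaging.snapshot(name): name is "scene" or "top"; returns a dict with "pixels" (400x640x3 uint8, red, green, blue), "fx", "fy", "cx", "cy" (pixels), "dist_coeffs" ([k1, k2, p1, p2, k3] as OpenCV has them; the pictures are not rectified), "R" (3x3) and "t" (3): a world point X has camera coordinates R X + t. Camera axes: x right, y down, z forward; pixel columns grow to the right and rows downward; lengths in m; the calibration is good to about 2 mm. A picture is of the moment at which its call begins. There is no depth.
- robot.close_job(): hands the job in; it is judged then, once.
The state is a dict: "time": time; "joint_positions": joint angles; "qvel": joint speeds; "joint_torque": joint torques, N m; "tool_pos": TCP position; "ee_rot": TCP orientation; "wrist_force": force on the tool from outside, world axes, zero at the start; "wrist_torque": the same for the moment, N m; "width": finger opening in m; "finger_force": force on a finger pad.
Only numpy, scipy, OpenCV 4.12 (cv2) and the standard library are available. Lean on these libraries where they do the work, as an engineer would, in place of code of your own. Each camera call takes 0.05 s, during which the arm holds its last target. There are 200 camera calls.

TASK

The drying rail on the laundry ledge slopes, so things slide off it. Hang the yellow saddle spirit level astride the middle of the rail and let go of it, then turn the red wing knob of the levelling foot until the bubble sits centred between the two black lines. Finish with the fingers pressing the level down onto the rail with a steady push of about 10 N (roughly a kilogram) while the bubble stays centred: keep pressing, do not let go at the end, and leave the tub, cup, funnel and brush where they are.

Things in the scene. Friction and masses are not known exactly. Their poses are not given: they have to be found in the camera images.
- level: Yellow saddle spirit level, 0.22 kg, an upside-down U, 160 (its y) x 40 (x) x 60 mm tall (z), starting upright on the ledge. Origin: centre of its underside. Two 4 mm cheeks leave a 32 mm wide, 24 mm deep slot along y: the slot's roof is 24 mm above the origin. From 29 to 46 mm up it is a solid block 28 mm wide: grip it there across x, fingertips at 30 mm or higher (wider below).
- level_end (a point): Centre of the flat top of the level's +y end block, 60 mm above the level's underside and 64 mm from its centre; same axes as the level. Each end has such a block, 28 x 32 mm: press here, or on the other. Between them lies the green vial, 96 mm long, 14 mm thick, with a white bubble 22 mm long and two black lines 32 mm apart.
- bubble (a joint): Position of the white bubble along the level's own +y, m, 0 = centred between the black lines, limits +-0.030. The bubble goes to the higher end, about 0.3 m per rad of slope of the level, and settles in about 0.7 s once the level is still.
- rail_mid (a point): Middle of the flat top of the steel drying rail, a square bar 22 x 22 mm and 370 mm long, about 150 mm above the ledge. y runs along the bar to the end with the red knob, z out of its top. It pivots in the post at its -y end, so it slopes along y. Posts stand 170 mm either side of this point; the stretch between is free, 128 mm of air below the bar.
- knob_top (a point): Centre of the top of the red wing of the levelling foot's knob, 226 mm above the ledge, on its vertical turning axis above the rail's +y end. The wing is 42 mm long (this point's x), 13 mm thick (its y) and stands 28 mm high over a black disc 44 mm across: grip it from above across its thickness.
- foot_knob (a joint): Turn of the red knob, rad, growing clockwise seen from above, 0 at the start, limits -0.6 and 2.4, stays where left (friction 0.3 N m, so grip firmly). Clockwise raises the rail's knob end, 0.05 rad of slope per rad, so the bubble moves 0.015 m per rad towards the knob end. The knob end always starts low and needs 0.6 to 1.6 rad clockwise, different each time.
- tub: Closed blue detergent tub with white lid, 156 x 196 mm, 177 mm tall, 2.2 kg; origin at centre of its underside. Leave alone.
- cup: Glass measuring cup, 84 mm across, 95 mm tall, handle at its +y; origin at centre of its underside. Leave alone.
- funnel: Grey funnel standing on its wide mouth, 100 mm across, 105 mm tall; origin at centre of its underside. Leave alone.
- lint_brush: Steel lint brush lying on the ledge, along its x; origin at its underside. Leave alone.
- stand: The drying rail's stand with its rail and knob, fixed to the ledge: two grey feet 110 x 50 mm, 340 mm apart along its y, steel posts to 168 mm (pivot end, -y) and 189 mm (knob end, +y). Origin on the ledge midway between the feet.
Mind the look-alikes: they are no part of the job. Of the things that look like the level, take the one that is farthest to the robot's right at the start.

How it is judged:
By the outcome, as a careful person would: the job done as asked, in the order asked, and still so for the second after the job is handed in, while the arm keeps its last pose, push and grip.
It also fails if it takes over 61 s, if anything falls off the work surface, if the arm or the gripper's body presses on something with over 40 N, if the wrist force passes 120 N, or if a joint passes its speed limit or range.

## Working session

There is one attempt and no reset: what is moved stays moved. The work goes in short steps, Python scripts to look and compute and a tool call to move; the robot and the scene stay as the last step left them, time stands still between calls to the robot, and variables do not carry over. Pictures are saved under pics/ and viewed, at most 10 in all, crops included, and the job is handed in when it is done.

Besides the shell and the picture viewer there is one more tool, called after "Emit:" as a command line: name --argument value ..., lists and objects as JSON in quotes. carry_out: Moves the arm, as the interface text tells. Its arguments: {"type":"object","properties":{"motion":{"type":"string"}},"required":["motion"]}

```bash
mkdir -p pics; cat > h.py <<'E'
import numpy as np, cv2
from bench import readout, imaging, robot
def snap(n,f=None):
    s=imaging.snapshot(n)
    if f: cv2.imwrite('pics/'+f, s['pixels'][:,:,::-1])
    s['K']=np.array([[s['fx'],0,s['cx']],[0,s['fy'],s['cy']],[0,0,1.]]); s['D']=np.array(s['dist_coeffs'],float)
    s['R']=np.array(s['R']); s['t']=np.array(s['t']); return s
def ray(s,uv):
    p=cv2.undistortPoints(np.array(uv,float).reshape(-1,1,2),s['K'],s['D']).reshape(-1,2)
    d=np.c_[p,np.ones(len(p))]@s['R']; return -s['R'].T@s['t'], d
def onz(s,uv,z):
    c,d=ray(s,uv); return c+d*((z-c[2])/d[:,2])[:,None]
def proj(s,X):
    return cv2.projectPoints(np.array(X,float).reshape(-1,3),cv2.Rodrigues(s['R'])[0],s['t'],s['K'],s['D'])[0].reshape(-1,2)
def tri(s1,u1,s2,u2):
    c1,d1=ray(s1,u1);c2,d2=ray(s2,u2);d1=d1[0];d2=d2[0]
    a=np.linalg.lstsq(np.c_[d1,-d2],c2-c1,rcond=None)[0]
    p,q=c1+a[0]*d1,c2+a[1]*d2; return (p+q)/2,np.linalg.norm(p-q)
E
python3 - <<'E'
from h import *
for n in('scene','top'):
    s=snap(n,n+'0.png'); print(n,-s['R'].T@s['t'],s['R'][2],s['fx'])
print({k:np.round(v,3) for k,v in readout.get_obs().items()})
E
```

```text
scene [1.60313101 0.64311056 1.0937075 ] [-0.69001103 -0.40937813 -0.59690395] 489.2687589715416
top [ 0.4044242  -0.03487776  1.29499541] [ 0.10195854 -0.00341873 -0.99478277] 431.99871530645316
{'time': np.float64(0.1), 'joint_positions': array([-1.266,  0.088,  1.372,  0.   ,  1.684, -0.103]), 'qvel': array([-0.002, -0.001, -0.002,  0.001,  0.001,  0.001]), 'joint_torque': array([ 2.0000e-03, -3.4125e+01, -3.0330e+01,  7.2000e-02,  3.0000e-02,
       -0.0000e+00]), 'tool_pos': array([ 0.218, -0.504,  0.204]), 'ee_rot': array([-3.14 , -0.   ,  0.408]), 'wrist_force': array([ 0.406, -0.683,  0.448]), 'wrist_torque': array([-0.024, -0.019,  0.037]), 'finger_force': np.float64(0.0), 'width': np.float64(0.094)}
```

View pics/scene0.png

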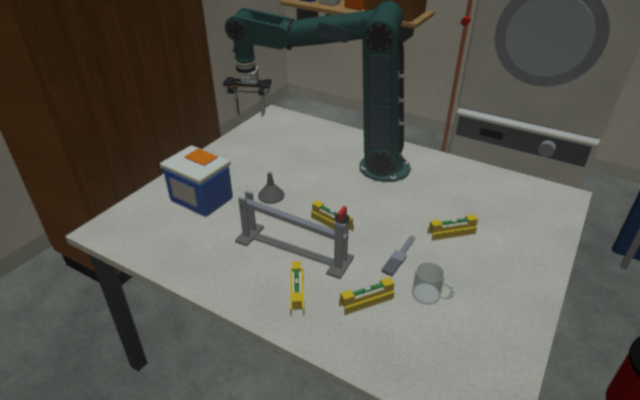

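View pics/top0.png

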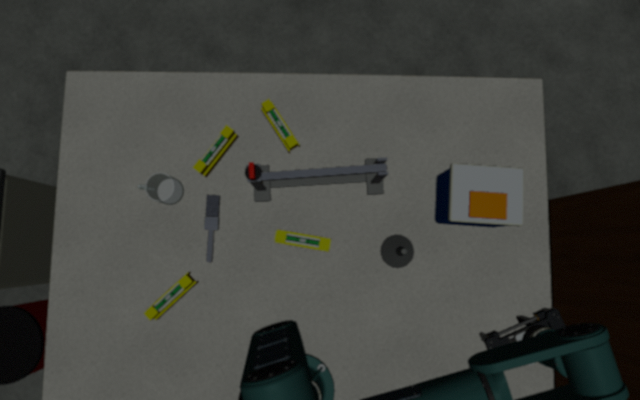

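The top view shows four level look-alikes, at pixels (216,152), (280,126), (303,241) and (172,297). Image right is the robot's right (−y), so the one I want is (303,241), which is (331,215) in the scene view. The red knob is at (252,171), and the rail runs from about (255,178) to (385,170). Next I'll measure these and check one crop.

```bash
cat > m.py <<'E'
from h import *
def blobs(s,lo,hi,amin=15):
    h=cv2.cvtColor(s['pixels'],cv2.COLOR_RGB2HSV); m=cv2.inRange(h,lo,hi)
    n,l,st,c=cv2.connectedComponentsWithStats(m); return [(c[i].round(1),st[i]) for i in range(1,n) if st[i,4]>=amin],m,l
E
python3 - <<'E'
from m import *
t=snap('top');s=snap('scene')
for n,q in(('top',t),('scene',s)):
    print(n,'Y',[(b[0],b[1]) for b in blobs(q,(22,120,80),(35,255,255))[0]])
    print(n,'R',[(b[0],b[1]) for b in blobs(q,(0,150,80),(8,255,255),8)[0]])
    print(n,'G',[(b[0],b[1][4]) for b in blobs(q,(50,100,40),(80,255,255),10)[0]])
a=cv2.resize(t['pixels'][140:270,230:400],None,fx=4.6,fy=4.6,interpolation=cv2.INTER_CUBIC)[:,:,::-1]
cv2.imwrite('pics/c1.png',a)
b=cv2.resize(s['pixels'][180:285,225:365],None,fx=5.6,fy=5.6,interpolation=cv2.INTER_CUBIC)[:,:,::-1]
cv2.imwrite('pics/c2.png',b)
E
```

```text
top Y [(array([278.5, 125. ]), array([261,  99,  38,  51, 368], dtype=int32)), (array([226.3, 131.3]), array([221, 126,  12,  12,  93], dtype=int32)), (array([219.4, 154.4]), array([204, 134,  33,  42,  71], dtype=int32)), (array([199.1, 165.5]), array([193, 159,  13,  14,  97], dtype=int32)), (array([302.2, 240.1]), array([275, 230,  56,  21, 422], dtype=int32)), (array([184.2, 281.3]), array([177, 275,  15,  14, 109], dtype=int32)), (array([174.5, 300. ]), array([155, 282,  40,  37, 118], dtype=int32)), (array([150.4, 312.4]), array([144, 305,  13,  15, 107], dtype=int32))]
top R [(array([251.1, 169.9]), array([249, 163,   5,  15,  62], dtype=int32))]
top G [(array([273.7, 115.3]), np.int32(37)), (array([283.8, 130.7]), np.int32(33)), (array([219.2, 141.4]), np.int32(39)), (array([207.5, 156.2]), np.int32(42)), (array([292.4, 238.2]), np.int32(43)), (array([312. , 241.7]), np.int32(43)), (array([175. , 290.5]), np.int32(36)), (array([160.1, 304.1]), np.int32(41))]
scene Y [(array([321.3, 214.4]), array([312, 201,  22,  27, 270], dtype=int32)), (array([453. , 228.2]), array([429, 215,  48,  24, 572], dtype=int32)), (array([350.5, 223.5]), array([349, 218,   4,  11,  30], dtype=int32)), (array([296.7, 289.4]), array([290, 262,  14,  48, 362], dtype=int32)), (array([367.1, 296.9]), array([340, 277,  54,  36, 756], dtype=int32))]
scene R [(array([466.9,  17.4]), array([464,  15,   6,   6,  25], dtype=int32)), (array([341.9, 211.1]), array([338, 207,   8,   9,  37], dtype=int32))]
scene G [(array([324.5, 208.1]), np.int32(14)), (array([462.2, 219.7]), np.int32(19)), (array([446.1, 222.2]), np.int32(16)), (array([296. , 273.3]), np.int32(23)), (array([376.4, 285.9]), np.int32(34)), (array([296. , 287.5]), np.int32(24)), (array([359.1, 291.7]), np.int32(31))]
```

View pics/c1.png

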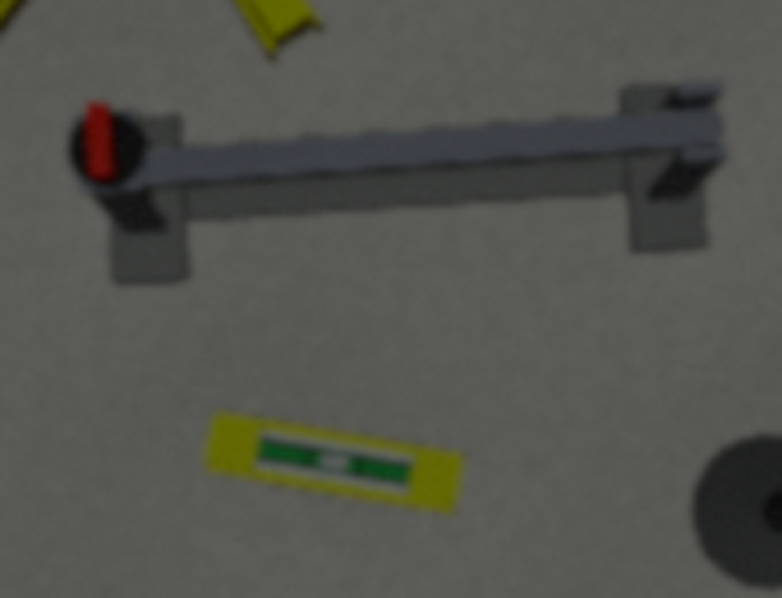

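View pics/c2.png

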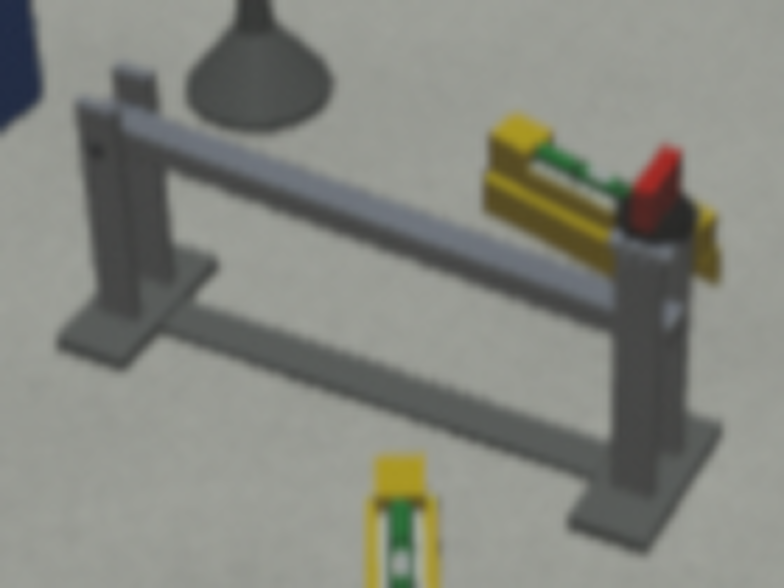

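The crop confirms the target: a yellow level with green vial and bubble, at c1 (335,461) and clear of its neighbours. The red wing is at c1 (100,142), and the rail is free between the posts.

```bash
python3 - <<'E'
from m import *
t=snap('top');s=snap('scene')
_,m,l=blobs(t,(22,120,80),(35,255,255))
mm=np.zeros_like(m); mm[225:258,270:336]=m[225:258,270:336]
r=cv2.minAreaRect(np.argwhere(mm)[:,::-1].astype(np.float32)); print(r)
P=onz(t,cv2.boxPoints(r),0.06); print(P.round(3)); print('centre',onz(t,[r[0],(302.2,239.95)],0.057).round(4))
v=onz(t,[(292.4,238.2),(312,241.7)],0.053); d=v[0]-v[1]; print('vial dir',np.degrees(np.arctan2(d[1],d[0])))
ys,xs=np.nonzero(mm); w=onz(t,np.c_[xs,ys],0.06)[:,:2]; c=w-w.mean(0); e=np.linalg.eigh(c.T@c)[1][:,1]; print('pca',np.degrees(np.arctan2(e[1],e[0])))
# red
_,m,l=blobs(t,(0,150,80),(8,255,255)); mm=np.zeros_like(m); mm[155:185,240:262]=m[155:185,240:262]
ys,xs=np.nonzero(mm); w=onz(t,np.c_[xs,ys],0.226)[:,:2]; c=w-w.mean(0);q=np.linalg.eigh(c.T@c); e=q[1][:,1]; print('knob',w.mean(0),np.degrees(np.arctan2(e[1],e[0])),np.ptp(c@e),np.ptp(c@q[1][:,0]))
# rail profile
g=t['pixels'].astype(int)
for x in (275,300,325,350,362):
    print(x,[tuple(g[y,x]) [2] for y in range(160,192)],[g[y,x,2]-g[y,x,0] for y in range(160,192)])
E
```

```text
((302.253173828125, 240.0440216064453), (55.428871154785156, 13.364612579345703), 9.86580753326416)
[[ 0.422  0.077  0.06 ]
 [ 0.46   0.071  0.06 ]
 [ 0.435 -0.085  0.06 ]
 [ 0.398 -0.079  0.06 ]]
centre [[ 0.4289 -0.004   0.057 ]
 [ 0.4291 -0.0038  0.057 ]]
vial dir 80.85271670124064
pca 81.18053771871064
knob [0.59896128 0.1234346 ] -174.5208555257557 0.0359319872574273 0.010983821473560284
275 [np.int64(86), np.int64(87), np.int64(87), np.int64(86), np.int64(87), np.int64(87), np.int64(89), np.int64(87), np.int64(87), np.int64(86), np.int64(83), np.int64(75), np.int64(70), np.int64(68), np.int64(68), np.int64(69), np.int64(68), np.int64(70), np.int64(64), np.int64(48), np.int64(46), np.int64(53), np.int64(57), np.int64(58), np.int64(57), np.int64(58), np.int64(56), np.int64(63), np.int64(78), np.int64(86), np.int64(88), np.int64(89)] [np.int64(-5), np.int64(-5), np.int64(-3), np.int64(-5), np.int64(-4), np.int64(-4), np.int64(-3), np.int64(-5), np.int64(-3), np.int64(-4), np.int64(-3), np.int64(-1), np.int64(6), np.int64(8), np.int64(7), np.int64(9), np.int64(8), np.int64(9), np.i
[... 3034 characters left out ...]
np.int64(50), np.int64(50), np.int64(55), np.int64(57), np.int64(58), np.int64(58), np.int64(58), np.int64(59), np.int64(60), np.int64(70), np.int64(81), np.int64(87), np.int64(86), np.int64(85), np.int64(86), np.int64(88), np.int64(89), np.int64(87), np.int64(87)] [np.int64(-5), np.int64(-5), np.int64(-5), np.int64(-5), np.int64(-2), np.int64(3), np.int64(7), np.int64(9), np.int64(9), np.int64(8), np.int64(9), np.int64(9), np.int64(8), np.int64(4), np.int64(0), np.int64(0), np.int64(-1), np.int64(-1), np.int64(1), np.int64(0), np.int64(0), np.int64(-1), np.int64(-3), np.int64(-4), np.int64(-4), np.int64(-4), np.int64(-5), np.int64(-4), np.int64(-4), np.int64(-4), np.int64(-5), np.int64(-4)]
```

```bash
python3 - <<'E'
from m import *
t=snap('top');s=snap('scene')
uv=np.array([(275,174.8),(300,172.5),(325,170.8),(350,168.9)])
p=onz(t,uv,.15)
for k in (0,1):
    z=.15-.05*(p[:,1]+.04); p=np.array([onz(t,[u],zz)[0] for u,zz in zip(uv,z)])
f=np.polyfit(p[:,1],p[:,0],1); print(p.round(4),f,'rail yaw dir deg',np.degrees(np.arctan2(1,f[0])))
e=onz(t,[(262.6,201.0),(375.5,194.0)],0.012); print(e,np.linalg.norm(e[0]-e[1]),e.mean(0)); d=e[0]-e[1]; print(np.degrees(np.arctan2(d[1],d[0])))
ym=e.mean(0)[1]; d/=np.linalg.norm(d); n=np.array([d[1],-d[0],0]); o=e.mean(0)+.055*n; print('stand origin',o)
# knob disc/black + red via two views
k,err=tri(t,[(251.1,169.9)],s,[(341.9,211.1)]); print('knob tri',k,err)
k=onz(t,[(251.1,169.9)],.226)[0]; print(k,'scene proj of wing top',proj(s,k))
# rail ends in scene crop c2: far end (140,118) near end (610,300) centre of top face
for u in [(140,120),(375,200),(600,295)]:
    print(onz(s,[(u[0]/5.6+225,u[1]/5.6+180)],.15).round(3))
E
```

```text
[[ 0.6012  0.0707  0.1445]
 [ 0.608   0.0033  0.1478]
 [ 0.6132 -0.0638  0.1512]
 [ 0.6189 -0.1306  0.1545]] [-0.08694423  0.60774366] rail yaw dir deg 94.9690417806779
[[ 0.54403445  0.11784419  0.012     ]
 [ 0.57082775 -0.21961648  0.012     ]] 0.3385226473620496 [ 0.5574311  -0.05088614  0.012     ]
94.5395784640496
stand origin [ 0.61225856 -0.04653302  0.012     ]
knob tri [0.59973074 0.12392732 0.22124658] 0.0006156160819768647
[0.59871913 0.12349348 0.226     ] scene proj of wing top [[342.08903571 209.5766847 ]]
[[ 0.626 -0.198  0.15 ]]
[[ 0.618 -0.041  0.15 ]]
[[0.625 0.107 0.15 ]]
```

Emit:
carry_out --motion "0.17 -0.17 0 0 0 0 1; 0.18 -0.17 0 0 0 0 1; 0.18 -0.17 0 0 0 0 1; 0.18 -0.17 0 0 0 0 1; 0.18 -0.17 0 0 0 0 1; 0.18 -0.17 0 0 0 0 1; 0.18 -0.17 0 0 0 0 1; 0.18 -0.17 0 0 0 0 1; 0.18 -0.17 0 0 0 0 1; 0.18 -0.17 0 0 0 0 1; 0.18 -0.17 0 0 0 0 1"

```text
time: 1.78
tool_pos: [0.432, -0.0037, 0.2058]
ee_rot: [3.141, -0.001, 0.408]
wrist_force: [0.5, -0.2, 0.1]
width: 0.094
finger_force: 0.0
```

Emit:
carry_out --motion "0 0 0 0 0 -0.08 1; 0 0 0 0 0 -0.08 1; 0 0 0 0 0 -0.08 1; 0 0 0 0 0 -0.08 1; 0 0 0 0 0 -0.08 1; 0 0 0 0 0 -0.08 1; 0 0 0 0 0 0 1; 0 0 0 0 0 0 1"

```text
time: 2.78
tool_pos: [0.4315, -0.0053, 0.2055]
ee_rot: [3.141, 0.0, 1.411]
wrist_force: [-0.5, -1.1, 1.3]
width: 0.0937
finger_force: 0.0
```

```bash
cat > go.py <<'E'
import sys
from h import *
from scipy.spatial.transform import Rotation as Ro
def go(target,yaw=None):
    o=readout.get_obs(); R=Ro.from_euler('xyz',o['ee_rot'])
    print('t',round(float(o['time']),2),'pos',np.round(o['tool_pos'],4),'rpy deg',np.degrees(o['ee_rot']).round(2),'w',round(float(o['width']),4),'F',np.round(o['wrist_force'],1),'ff',round(float(o['finger_force']),1),'j',np.round(o['joint_positions'],2))
    if target is not None: print('shift shares',(R.inv().apply(np.array(target)-o['tool_pos'])/.2).round(4))
    if yaw is not None:
        v=(R.inv()*Ro.from_euler('xyz',[np.pi,0,np.radians(yaw)])).as_rotvec(); print('turn shares',(v/np.radians(120)).round(4))
if __name__=='__main__':
    a=[float(x) for x in sys.argv[1:]]; go(a[:3] or None,a[3] if len(a)>3 else None)
E
python3 go.py 0.429 -0.004 0.034 81
```

```text
t 2.77 pos [ 0.4315 -0.0053  0.2055] rpy deg [1.7999e+02 1.0000e-02 8.0830e+01] w 0.0937 F [-0.5 -1.1  1.3] ff 0.0 j [-0.14 -0.18  1.63 -0.    1.69  0.02]
shift shares [ 0.0047 -0.0136  0.8576]
turn shares [ 0.0001  0.     -0.0014]
```

Emit:
carry_out --motion "0.005 -0.0136 0.19 0 0 0 1; 0 0 0.19 0 0 0 1; 0 0 0.19 0 0 0 1; 0 0 0.19 0 0 0 1; 0 0 0.06 0 0 0 1; 0 0 0.036 0 0 0 1; 0 0 0 0 0 0 1; 0 0 0 0 0 0 1"

```text
time: 3.78
tool_pos: [0.4302, -0.0041, 0.0357]
ee_rot: [3.139, -0.0, 1.413]
wrist_force: [-0.8, 1.0, 0.0]
width: 0.094
finger_force: 0.0
```

```bash
python3 go.py 0.429 -0.004 0.034 81
```

```text
t 3.77 pos [ 0.4302 -0.0041  0.0357] rpy deg [179.84  -0.    80.95] w 0.094 F [-0.8  1.   0. ] ff 0.0 j [-0.14 -0.08  1.89 -0.    1.33  0.02]
shift shares [-0.0005 -0.0058  0.0085]
turn shares [ 0.0014 -0.     -0.0004]
```

Emit:
carry_out --motion "0 0 0 0 0 0 0; 0 0 0 0 0 0 0; 0 0 0 0 0 0 0; 0 0 0 0 0 0 0; 0 0 0 0 0 0 0; 0 0 0 0 0 0 0; 0 0 0 0 0 0 0; 0 0 0 0 0 0 0"

```text
time: 4.78
tool_pos: [0.4294, -0.004, 0.0344]
ee_rot: [3.14, 0.0, 1.413]
wrist_force: [1.2, -0.3, 0.5]
width: 0.0276
finger_force: 30.0
```

Emit:
carry_out --motion "0 0 -0.1 0 0 0 0; 0 0 -0.2 0 0 0 0; 0 0 -0.2 0 0 0 0; 0 0 -0.2 0 0 0 0; 0 0 -0.2 0 0 0 0; 0 0 -0.1 0 0 0 0; 0 0 0 0 0 -0.057 0; 0 0 0 0 0 -0.058 0; 0 0 0 0 0 0 0; 0 0 0 0 0 0 0"

```text
time: 6.02
tool_pos: [0.4286, -0.0039, 0.2337]
ee_rot: [-3.14, -0.0, 1.652]
wrist_force: [0.6, 0.4, -3.0]
width: 0.0277
finger_force: 30.0
```

```bash
python3 go.py 0.6118 -0.0465 0.235 94.8
```

```text
t 6.03 pos [ 0.4286 -0.0039  0.2337] rpy deg [-1.7993e+02 -1.0000e-02  9.4670e+01] w 0.0277 F [ 0.6  0.4 -3. ] ff 30.0 j [-0.14 -0.19  1.58 -0.    1.75 -0.22]
shift shares [-0.2871  0.8954 -0.0076]
turn shares [-0.0006 -0.0001 -0.0011]
```

Emit:
carry_out --motion "-0.04 0.125 0 0 0 0 0; -0.05 0.15 0 0 0 0 0; -0.05 0.15 0 0 0 0 0; -0.05 0.15 0 0 0 0 0; -0.05 0.15 0 0 0 0 0; -0.047 0.17 0 0 0 0 0; 0 0 0 0 -0.024 0 0; 0 0 0 0 0 0 0; 0 0 0 0 0 0 0"

```text
time: 7.15
tool_pos: [0.6119, -0.0462, 0.2343]
ee_rot: [-3.142, 0.05, 1.654]
wrist_force: [-0.0, 0.1, -2.1]
width: 0.0278
finger_force: 30.0
```

```bash
python3 go.py 0.6118 -0.0465 0.18 94.8; python3 - <<'E'
from h import *
t=snap('top');s=snap('scene')
a=cv2.resize(t['pixels'][130:220,240:400],None,fx=4.5,fy=4.5,interpolation=cv2.INTER_CUBIC)
b=cv2.resize(s['pixels'][150:285,225:365],None,fx=2.9,fy=2.9,interpolation=cv2.INTER_CUBIC)
im=np.zeros((405+0,720,3),np.uint8); im[:405]=a
cv2.imwrite('pics/c3.png',cv2.vconcat([cv2.resize(im,(400,225)),cv2.resize(b,(400,375))])[:,:,::-1])
E
```

```text
t 7.15 pos [ 0.6119 -0.0462  0.2343] rpy deg [-180.      2.85   94.74] w 0.0278 F [-0.   0.1 -2.1] ff 30.0 j [-0.14  0.22  1.16 -0.05  1.75 -0.23]
shift shares [ 0.0118 -0.0006  0.2712]
turn shares [-0.0001  0.0238 -0.0005]
```

View pics/c3.png

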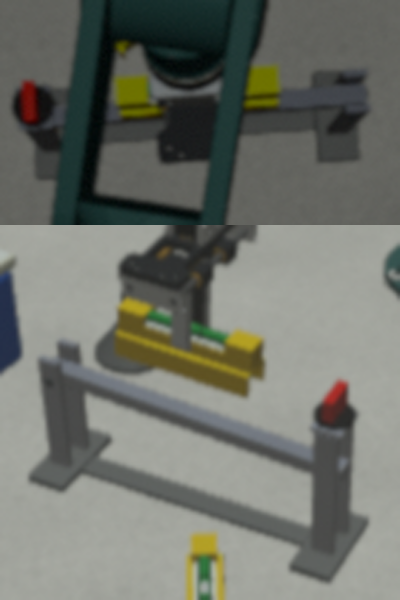

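The level hangs over the rail between the posts, parallel to it and tilted the right way (scene crop: level at (190,345), rail below it). I'll lower it in stages.

Emit:
carry_out --motion "0.005 0 0.1 0 0 0 0; 0.005 0 0.1 0 0 0 0; 0.003 0 0.06 0 0 0 0; 0.003 0 0.05 0 0 0 0; 0 0 0 0 0 0 0; 0 0 0 0 0 0 0"

```text
time: 8.0
tool_pos: [0.6125, -0.0463, 0.173]
ee_rot: [3.14, 0.051, 1.654]
wrist_force: [0.4, 0.4, -1.9]
width: 0.0277
finger_force: 30.0
```

Emit:
carry_out --motion "0 0 0.01 0 0 0 0; 0 0 0.01 0 0 0 0; 0 0 0 0 0 0 0"

```text
time: 8.38
tool_pos: [0.612, -0.0464, 0.168]
ee_rot: [-3.141, 0.05, 1.654]
wrist_force: [0.4, -0.2, -2.6]
width: 0.0276
finger_force: 30.0
```

Emit:
carry_out --motion "0 0 0.01 0 0 0 0; 0 0 0.01 0 0 0 0; 0 0 0 0 0 0 0"

```text
time: 8.75
tool_pos: [0.612, -0.0466, 0.1638]
ee_rot: [-3.141, 0.05, 1.654]
wrist_force: [0.1, -0.3, -2.0]
width: 0.0276
finger_force: 30.0
```

Emit:
carry_out --motion "0 0 0.01 0 0 0 0; 0 0 0 0 0 0 0"

```text
time: 9.0
tool_pos: [0.612, -0.0467, 0.162]
ee_rot: [-3.141, 0.05, 1.654]
wrist_force: [0.3, 0.9, -2.3]
width: 0.0275
finger_force: 30.0
```

Emit:
carry_out --motion "0 0 0.01 0 0 0 0; 0 0 0 0 0 0 0"

```text
time: 9.25
tool_pos: [0.612, -0.0467, 0.1599]
ee_rot: [-3.141, 0.05, 1.654]
wrist_force: [0.2, 0.1, -2.1]
width: 0.0277
finger_force: 30.0
```

Emit:
carry_out --motion "0 0 0.008 0 0 0 0; 0 0 0 0 0 0 0"

```text
time: 9.5
tool_pos: [0.6121, -0.0468, 0.1584]
ee_rot: [-3.141, 0.05, 1.654]
wrist_force: [-0.2, 0.4, -2.2]
width: 0.0273
finger_force: 30.0
```

Emit:
carry_out --motion "0 0 0.008 0 0 0 0; 0 0 0 0 0 0 0"

```text
time: 9.75
tool_pos: [0.6121, -0.0469, 0.1568]
ee_rot: [-3.141, 0.05, 1.654]
wrist_force: [0.8, -0.7, -2.7]
width: 0.0277
finger_force: 30.0
```

Emit:
carry_out --motion "0 0 0.007 0 0 0 0; 0 0 0 0 0 0 0"

```text
time: 10.0
tool_pos: [0.6121, -0.047, 0.1554]
ee_rot: [-3.141, 0.05, 1.654]
wrist_force: [-0.8, 0.6, -1.8]
width: 0.0279
finger_force: 30.0
```

Emit:
carry_out --motion "0 0 0.007 0 0 0 0; 0 0 0 0 0 0 0"

```text
time: 10.25
tool_pos: [0.6121, -0.0471, 0.154]
ee_rot: [-3.141, 0.05, 1.654]
wrist_force: [-0.1, -0.1, -2.1]
width: 0.0275
finger_force: 30.0
```

Emit:
carry_out --motion "0 0 0.007 0 0 0 0; 0 0 0 0 0 0 0"

```text
time: 10.5
tool_pos: [0.6121, -0.0471, 0.1526]
ee_rot: [-3.141, 0.05, 1.654]
wrist_force: [0.0, -0.3, -1.8]
width: 0.0275
finger_force: 30.0
```

```bash
python3 go.py; python3 - <<'E'
from h import *
t=snap('top');s=snap('scene')
a=cv2.resize(t['pixels'][130:220,240:400],(400,225),interpolation=cv2.INTER_CUBIC)
b=cv2.resize(s['pixels'][165:265,225:365],(525,375),interpolation=cv2.INTER_CUBIC)
a=cv2.copyMakeBorder(a,0,0,0,125,0)
cv2.imwrite('pics/c4.png',cv2.vconcat([a,b])[:,:,::-1])
E
```

```text
t 10.5 pos [ 0.6121 -0.0471  0.1526] rpy deg [-179.98    2.88   94.77] w 0.0275 F [ 0.  -0.3 -1.8] ff 30.0 j [-0.14  0.24  1.3  -0.05  1.59 -0.23]
```

View pics/c4.png

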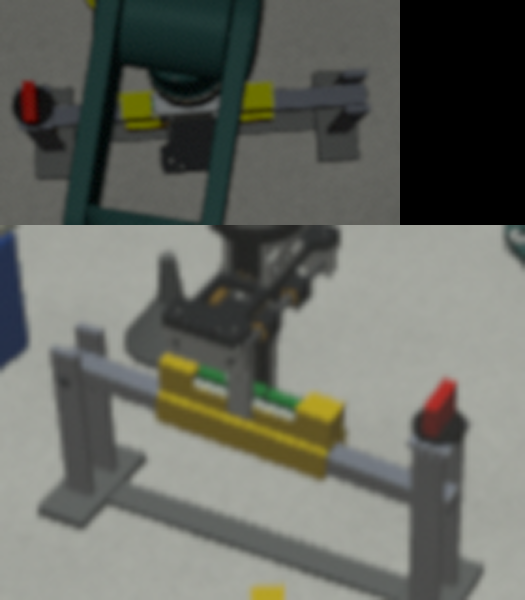

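The level straddles the rail, with its cheeks over the bar at scene crop (245,430). There's no contact yet, so I'll keep lowering.

Emit:
carry_out --motion "0 0 0.01 0 0 0 0; 0 0 0 0 0 0 0"

```text
time: 10.85
tool_pos: [0.6123, -0.0473, 0.1509]
ee_rot: [3.141, 0.05, 1.654]
wrist_force: [0.1, -1.1, -1.7]
width: 0.0278
finger_force: 30.0
```

Emit:
carry_out --motion "0 0 0.007 0 0 0 0; 0 0 0 0 0 0 0"

```text
time: 11.1
tool_pos: [0.6124, -0.0472, 0.1505]
ee_rot: [3.14, 0.05, 1.654]
wrist_force: [-1.2, 1.8, 2.3]
width: 0.0274
finger_force: 30.0
```

Emit:
carry_out --motion "0 0 0.007 0 0 0 0; 0 0 0 0 0 0 0"

```text
time: 11.35
tool_pos: [0.6125, -0.0472, 0.1503]
ee_rot: [3.139, 0.051, 1.654]
wrist_force: [-1.4, 1.1, 7.7]
width: 0.0275
finger_force: 30.0
```

Contact at TCP z 0.1505. I'll open the fingers and rise.

Emit:
carry_out --motion "0 0 -0.01 0 0 0 0; 0 0 0 0 0 0 0.6; 0 0 0 0 0 0 0.6; 0 0 0 0 0 0 0.6; 0 0 0 0 0 0 0.6; 0 0 -0.1 0 0 0 0.6; 0 0 -0.2 0 0 0 0.6; 0 0 -0.2 0 0.024 0 0.6; 0 0 -0.1 0 0 0 0.6; 0 0 0 0 0 0 0.6"

```text
time: 12.6
tool_pos: [0.6127, -0.0426, 0.2723]
ee_rot: [3.137, 0.001, 1.654]
wrist_force: [-0.0, 0.1, -1.0]
width: 0.0568
finger_force: 0.0
```

```bash
python3 go.py 0.599 0.1235 0.27 185.5
```

```text
t 12.6 pos [ 0.6127 -0.0426  0.2723] rpy deg [1.7973e+02 7.0000e-02 9.4750e+01] w 0.0568 F [-0.   0.1 -1. ] ff 0.0 j [-0.16  0.23  1.08 -0.    1.83 -0.24]
shift shares [8.332e-01 6.000e-04 1.040e-02]
turn shares [ 0.0012  0.0022 -0.7562]
```

Emit:
carry_out --motion "0.2 0 0 0 0 0 0.6; 0.2 0 0 0 0 0 0.6; 0.2 0 0 0 0 0 0.6; 0.233 0 0 0 0 0 0.6; 0 0 0 0 0 -0.085 0.6; 0 0 0 0 0 -0.085 0.6; 0 0 0 0 0 -0.085 0.6; 0 0 0 0 0 -0.085 0.6; 0 0 0 0 0 -0.085 0.6; 0 0 0 0 0 -0.085 0.6; 0 0 0 0 0 -0.085 0.6; 0 0 0 0 0 -0.085 0.6"

```text
time: 14.1
tool_pos: [0.5973, 0.1238, 0.2676]
ee_rot: [-3.141, -0.003, 3.084]
wrist_force: [-0.3, 0.3, -0.3]
width: 0.0571
finger_force: 0.0
```

Emit:
carry_out --motion "0 0 0 0 0 -0.076 0.6; 0 0 0 0 0 0 0.6; 0 0 0 0 0 0 0.6"

```text
time: 14.48
tool_pos: [0.5976, 0.1238, 0.2688]
ee_rot: [-3.141, -0.002, -3.048]
wrist_force: [-0.5, 0.5, -0.7]
width: 0.0562
finger_force: 0.0
```

```bash
python3 go.py 0.599 0.1235 0.203 185.5; python3 - <<'E'
from m import *
t=snap('top');s=snap('scene')
print([(b[0],b[1]) for b in blobs(t,(50,100,40),(80,255,255),10)[0]],[(b[0],b[1]) for b in blobs(s,(50,100,40),(80,255,255),10)[0]])
a=cv2.resize(t['pixels'][150:200,240:400],(640,200),interpolation=cv2.INTER_CUBIC)
b=cv2.resize(s['pixels'][165:265,225:365],(560,400),interpolation=cv2.INTER_CUBIC)
b=cv2.copyMakeBorder(b,0,0,0,80,0)
cv2.imwrite('pics/c5.png',cv2.vconcat([a,b])[:,:,::-1])
E
```

```text
t 14.47 pos [0.5976 0.1238 0.2688] rpy deg [-1.7999e+02 -1.0000e-01 -1.7464e+02] w 0.0562 F [-0.5  0.5 -0.7] ff 0.0 j [ 0.11  0.22  1.09 -0.    1.83 -1.55]
shift shares [-0.0074 -0.0021  0.3289]
turn shares [-0.0001 -0.0008 -0.0011]
[(array([273.6, 115.1]), array([270, 110,   8,  11,  37], dtype=int32)), (array([283.8, 130.9]), array([280, 126,   8,  11,  34], dtype=int32)), (array([332.2, 168.8]), array([329, 167,   7,   4,  24], dtype=int32)), (array([311.5, 170.4]), array([302, 168,  20,   5,  71], dtype=int32)), (array([175. , 290.5]), array([170, 286,  11,  10,  36], dtype=int32)), (array([160.1, 304.1]), array([155, 299,  11,  11,  41], dtype=int32))] [(array([280.6, 205. ]), array([278, 203,   6,   5,  16], dtype=int32)), (array([296.2, 210.5]), array([289, 208,  15,   6,  35], dtype=int32)), (array([462.2, 219.7]), array([458, 218,   9,   4,  19], dtype=int32)), (array([446.1, 222.2]), array([442, 221,  10,   3,  16], dtype=int32)), (array([296. , 273.2]), array([295, 270,   3,   8,  22], dtype=int32)), (array([376.2, 286. ]), array([371, 283,  12,   7,  32], dtype=int32)), (array([296. , 287.5]), array([295, 284,   3,   8,  24], dtype=int32)), (array([358.9, 291.7]), array([354, 290,  11,   5,  30], dtype=int32))]
```

View pics/c5.png

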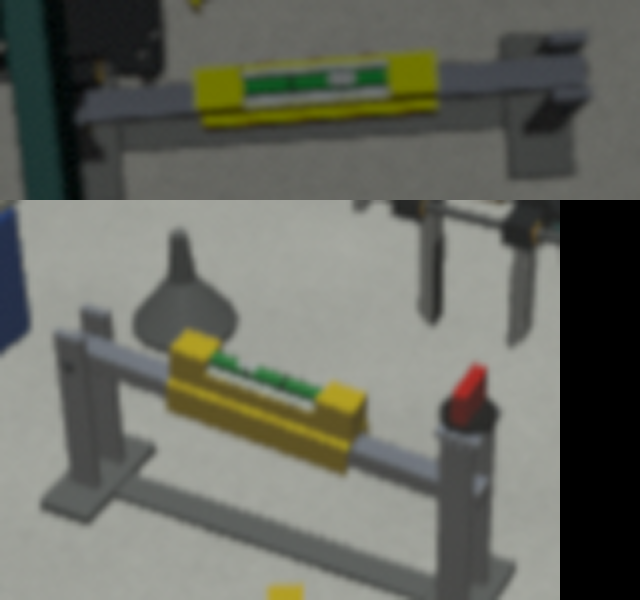

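The bubble sits towards the pivot end: top view column about 325, against a vial centre of about 318.7. That is about 17 mm, so roughly 1.15 rad clockwise. Now I'll grip the knob.

Emit:
carry_out --motion "-0.007 -0.002 0.1 0 0 0 0.6; 0 0 0.1 0 0 0 0.6; 0 0 0.08 0 0 0 0.6; 0 0 0.045 0 0 0 0.6; 0 0 0 0 0 0 0.6; 0 0 0 0 0 0 0; 0 0 0 0 0 0 0; 0 0 0 0 0 0 0; 0 0 0 0 0 0 0; 0 0 0 0 0 0 0; 0 0 0 0 0 0 0; 0 0 0 0 0 0 0"

```text
time: 16.08
tool_pos: [0.5996, 0.1224, 0.2051]
ee_rot: [-3.14, 0.0, -3.047]
wrist_force: [1.0, -4.6, 0.5]
width: 0.0125
finger_force: 30.0
```

Emit:
carry_out --motion "0 0.004 0 0 0 0 0; 0 0 0 0 0 0.05 0; 0 0 0 0 0 0.07 0; 0 0 0 0 0 0.07 0; 0 0 0 0 0 0.07 0; 0 0 0 0 0 0.07 0; 0 0 0 0 0 0.07 0; 0 0 0 0 0 0.07 0; 0 0 0 0 0 0.05 0; 0 0 0 0 0 0 0"

```text
time: 17.32
tool_pos: [0.5997, 0.1227, 0.2051]
ee_rot: [-3.141, 0.003, 2.147]
wrist_force: [0.8, -6.2, 0.2]
width: 0.0132
finger_force: 30.0
```

Emit:
carry_out --motion "0 0 0 0 0 0 0; 0 0 0 0 0 0 0; 0 0 0 0 0 0 0; 0 0 0 0 0 0 0; 0 0 0 0 0 0 0; 0 0 0 0 0 0 0; 0 0 0 0 0 0 0; 0 0 0 0 0 0 0"

```text
time: 18.32
tool_pos: [0.5997, 0.1228, 0.205]
ee_rot: [-3.141, 0.003, 2.147]
wrist_force: [1.2, -5.4, 1.1]
width: 0.0128
finger_force: 30.0
```

```bash
cat > bub.py <<'E'
from m import *
def bub(fn=None):
    t=snap('top'); h=t['pixels'].astype(float)
    # vial centreline: mean of end-block (yellow) tops -> sample a strip, green-minus-red profile, summed over 3 rows
    b,m,l=blobs(t,(50,100,40),(80,255,255),3); m2=np.zeros_like(m); m2[155:182,295:345]=m[155:182,295:345]
    ys,xs=np.nonzero(m2); f=np.polyfit(xs,ys,1); u=np.arange(294,344,.25); v=np.polyval(f,u)
    pr=lambda c:np.mean([cv2.remap(h[:,:,c].astype(np.float32),u.astype(np.float32)[None],(v+k).astype(np.float32)[None],1)[0] for k in(-.7,0,.7)],0)
    r,bl=pr(0),pr(2)
    def cross(a,th,i0,i1,up):
        for i in range(i0,i1):
            if (a[i]<th)!=(a[i+1]<th) and (a[i+1]>th)==up: return u[i]+.25*(th-a[i])/(a[i+1]-a[i])
    # red channel: yellow high, green low, bubble high, lines mid
    print('u',u[::4].astype(int).tolist()); print('r',r[::4].round().astype(int).tolist()); print('b',bl[::4].round().astype(int).tolist())
    w=np.clip(bl-45,0,None); k=w>0; print('bubble centroid col',(u*w).sum()/w.sum() if k.any() else None,'v fit',f)
    if fn: cv2.imwrite('pics/'+fn,cv2.resize(t['pixels'][150:200,270:370],(800,400),interpolation=cv2.INTER_CUBIC)[:,:,::-1])
if __name__=='__main__':
    import sys; bub(sys.argv[1] if len(sys.argv)>1 else None)
E
python3 go.py; python3 bub.py c6.png
```

```text
t 18.32 pos [0.5997 0.1228 0.205 ] rpy deg [-1.7996e+02  1.6000e-01  1.2303e+02] w 0.0128 F [ 1.2 -5.4  1.1] ff 30.0 j [ 0.11  0.23  1.21 -0.    1.7  -0.47]
u [294, 295, 296, 297, 298, 299, 300, 301, 302, 303, 304, 305, 306, 307, 308, 309, 310, 311, 312, 313, 314, 315, 316, 317, 318, 319, 320, 321, 322, 323, 324, 325, 326, 327, 328, 329, 330, 331, 332, 333, 334, 335, 336, 337, 338, 339, 340, 341, 342, 343]
r [109, 109, 109, 108, 109, 106, 96, 72, 41, 19, 18, 17, 18, 18, 18, 18, 18, 16, 18, 16, 18, 27, 49, 73, 87, 91, 91, 89, 79, 57, 32, 19, 16, 17, 18, 17, 17, 17, 17, 18, 18, 20, 29, 55, 84, 104, 109, 109, 109, 109]
b [0, 0, 0, 0, 0, 0, 7, 22, 30, 33, 33, 32, 33, 32, 33, 32, 33, 31, 30, 26, 29, 38, 57, 78, 91, 94, 94, 92, 82, 63, 41, 30, 27, 32, 33, 32, 33, 33, 32, 32, 33, 33, 32, 28, 15, 4, 0, 0, 1, 0]
bubble centroid col 319.6238651808334 v fit [-6.80332473e-02  1.90989562e+02]
```

View pics/c6.png

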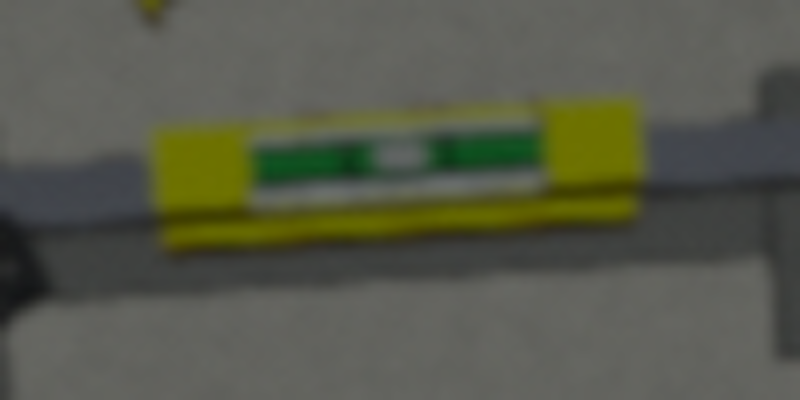

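The bubble is at column 319.6 and the vial centre at about 319.35, with the lines at about 313.2 and 325.7. That's about 0.7 mm off, so I'll add a small turn, release and re-measure.

Emit:
carry_out --motion "0 0 0 0 0 0.017 0; 0 0 0 0 0 0 0; 0 0 0 0 0 0 0; 0 0 0 0 0 0 0.5; 0 0 0 0 0 0 0.5; 0 0 0 0 0 0 0.5; 0 0 0 0 0 0 0.5; 0 0 0 0 0 0 0.5; 0 0 -0.15 0 0 0 0.5; 0 0 -0.2 0 0 0 0.5; 0 0 0 0 0 0 0.5; 0 0 0 0 0 0 0.5"

```text
time: 19.88
tool_pos: [0.5991, 0.1243, 0.274]
ee_rot: [-3.141, -0.0, 2.113]
wrist_force: [-0.6, 0.4, 0.6]
width: 0.047
finger_force: 0.0
```

```bash
python3 bub.py; python3 - <<'E'
from m import *
from go import go
t=snap('top'); _,m,l=blobs(t,(22,150,80),(35,255,255)); mm=np.zeros_like(m); mm[150:185,285:355]=m[150:185,285:355]
ys,xs=np.nonzero(mm); print('yellow cols',xs.min(),xs.max())
# end blocks: top faces; crop c6 right block centre (592,145), left (203,170)
P=onz(t,[(592/8-.44+270,145/8-.44+150),(203/8-.44+270,170/8-.44+150)],0.177); print('blocks',P, np.linalg.norm(P[0]-P[1]))
go([P[0][0],P[0][1],.215],94.8)
E
```

```text
u [294, 295, 296, 297, 298, 299, 300, 301, 302, 303, 304, 305, 306, 307, 308, 309, 310, 311, 312, 313, 314, 315, 316, 317, 318, 319, 320, 321, 322, 323, 324, 325, 326, 327, 328, 329, 330, 331, 332, 333, 334, 335, 336, 337, 338, 339, 340, 341, 342, 343]
r [112, 111, 112, 112, 112, 109, 99, 74, 42, 20, 18, 20, 19, 20, 19, 19, 18, 17, 19, 17, 19, 30, 55, 78, 90, 93, 94, 91, 79, 57, 32, 20, 18, 19, 18, 18, 18, 18, 18, 18, 18, 20, 29, 57, 87, 105, 111, 111, 112, 111]
b [0, 0, 0, 1, 0, 0, 10, 24, 30, 34, 34, 34, 35, 35, 33, 34, 34, 32, 31, 27, 31, 40, 61, 83, 94, 96, 96, 94, 83, 63, 41, 30, 29, 32, 34, 33, 34, 34, 33, 34, 33, 35, 33, 28, 17, 2, 0, 0, 0, 0]
bubble centroid col 319.53203738317075 v fit [-6.48138802e-02  1.89926518e+02]
yellow cols 288 349
blocks [[ 0.61765319 -0.11174742  0.177     ]
 [ 0.60713385  0.01572583  0.177     ]] 0.1279065516179899
t 19.98 pos [0.5987 0.1242 0.2727] rpy deg [-1.7981e+02 -8.0000e-02  1.2104e+02] w 0.0473 F [ 0.1 -0.4  0.6] ff 0.0 j [ 0.11  0.23  1.08 -0.    1.84 -0.43]
shift shares [-1.0602 -0.5261  0.2888]
turn shares [-0.0017 -0.0003  0.2187]
```

Emit:
carry_out --motion "-0.21 -0.105 0 0 0 0 0; -0.21 -0.105 0 0 0 0 0; -0.21 -0.105 0 0 0 0 0; -0.21 -0.105 0 0 0 0 0; -0.21 -0.105 0 0 0 0 0; 0 0 0 0 0 0.073 0; 0 0 0 0 0 0.073 0; 0 0 0 0 0 0.072 0; 0 0 0 0 0 0 0; 0 0 0 0 0 0 0"

```text
time: 21.22
tool_pos: [0.6174, -0.1096, 0.2739]
ee_rot: [-3.14, -0.001, 1.658]
wrist_force: [-0.2, 0.1, -0.3]
width: 0.0005
finger_force: 0.0
```

```bash
python3 go.py .6177 -.1117 .192 94.8
```

```text
t 21.23 pos [ 0.6174 -0.1096  0.2739] rpy deg [-1.7991e+02 -3.0000e-02  9.5010e+01] w 0.0005 F [-0.2  0.1 -0.3] ff 0.0 j [-0.27  0.26  1.03 -0.    1.85 -0.35]
shift shares [-0.0106  0.0015  0.4094]
turn shares [-0.0008 -0.0003  0.0018]
```

Emit:
carry_out --motion "-0.01 0.001 0.1 0 0 0 0; 0 0 0.15 0 0 0 0; 0 0 0.1 0 0 0 0; 0 0 0.04 0 0 0 0; 0 0 0 0 0 0 0; 0 0 0.01 0 0 0 0; 0 0 0 0 0 0 0"

```text
time: 22.1
tool_pos: [0.6184, -0.1119, 0.1959]
ee_rot: [3.14, 0.001, 1.656]
wrist_force: [0.3, 0.0, 0.0]
width: 0.0005
finger_force: 0.0
```

Emit:
carry_out --motion "0 0 0.01 0 0 0 0; 0 0 0.005 0 0 0 0; 0 0 0 0 0 0 0"

```text
time: 22.48
tool_pos: [0.618, -0.1117, 0.1918]
ee_rot: [-3.141, 0.0, 1.656]
wrist_force: [0.1, -0.5, -0.5]
width: 0.0002
finger_force: 0.0
```

Emit:
carry_out --motion "0 0 0.01 0 0 0 0; 0 0 0.01 0 0 0 0; 0 0 0 0 0 0 0"

```text
time: 22.85
tool_pos: [0.6179, -0.1117, 0.1875]
ee_rot: [-3.141, -0.0, 1.656]
wrist_force: [0.1, -0.7, 0.2]
width: 0.0003
finger_force: 0.0
```

Emit:
carry_out --motion "0 0 0.008 0 0 0 0; 0 0 0 0 0 0 0"

```text
time: 23.1
tool_pos: [0.618, -0.1117, 0.1862]
ee_rot: [-3.142, 0.0, 1.656]
wrist_force: [0.5, -0.4, -0.9]
width: 0.0007
finger_force: 0.0
```

Emit:
carry_out --motion "0 0 0.005 0 0 0 0; 0 0 0 0 0 0 0"

```text
time: 23.35
tool_pos: [0.6181, -0.1118, 0.186]
ee_rot: [3.141, 0.0, 1.656]
wrist_force: [-1.2, 0.1, 2.8]
width: 0.0002
finger_force: 1.4
```

Emit:
carry_out --motion "0 0 0.006 0 0 0 0; 0 0 0 0 0 0 0; 0 0 0 0 0 0 0"

```text
time: 23.72
tool_pos: [0.6182, -0.1118, 0.1859]
ee_rot: [3.14, 0.001, 1.656]
wrist_force: [-2.0, 1.0, 6.9]
width: 0.0005
finger_force: 3.1
```

```bash
python3 go.py
```

```text
t 23.73 pos [ 0.6182 -0.1118  0.1859] rpy deg [1.799e+02 4.000e-02 9.489e+01] w 0.0005 F [-2.   1.   6.9] ff 3.1 j [-0.27  0.26  1.2  -0.    1.67 -0.35]
```

Emit:
carry_out --motion "0 0 0.005 0 0 0 0; 0 0 0 0 0 0 0; 0 0 0 0 0 0 0; 0 0 0 0 0 0 0; 0 0 0 0 0 0 0; 0 0 0 0 0 0 0; 0 0 0 0 0 0 0; 0 0 0 0 0 0 0"

```text
time: 24.72
tool_pos: [0.6183, -0.1118, 0.1859]
ee_rot: [3.139, 0.001, 1.656]
wrist_force: [-1.9, 0.2, 8.6]
width: 0.0004
finger_force: 4.2
```

```bash
python3 bub.py; python3 go.py; python3 - <<'E'
from h import *
F=[]
for i in range(4):
    t=snap('top'); F.append(readout.get_obs()['wrist_force'].round(1).tolist())
s=snap('scene'); print(F)
a=cv2.resize(t['pixels'][150:200,270:370],(560,280),interpolation=cv2.INTER_CUBIC)
b=cv2.resize(s['pixels'][180:240,255:355],(560,320),interpolation=cv2.INTER_CUBIC)
cv2.imwrite('pics/c7.png',cv2.vconcat([a,b])[:,:,::-1])
E
```

```text
u [294, 295, 296, 297, 298, 299, 300, 301, 302, 303, 304, 305, 306, 307, 308, 309, 310, 311, 312, 313, 314, 315, 316, 317, 318, 319, 320, 321, 322, 323, 324, 325, 326, 327, 328, 329, 330, 331, 332, 333, 334, 335, 336, 337, 338, 339, 340, 341, 342, 343]
r [109, 108, 109, 108, 108, 107, 96, 72, 40, 20, 17, 19, 19, 20, 19, 16, 17, 19, 24, 29, 33, 34, 34, 33, 34, 33, 28, 19, 10, 13, 16, 18, 17, 18, 17, 17, 17, 17, 16, 23, 47, 77, 98, 107, 108, 107, 106, 103, 99, 91]
b [0, 0, 0, 0, 0, 1, 8, 23, 31, 34, 33, 34, 33, 34, 33, 32, 32, 35, 42, 50, 54, 55, 55, 55, 55, 54, 48, 36, 23, 24, 29, 29, 29, 31, 31, 32, 33, 32, 27, 26, 45, 78, 101, 112, 113, 112, 111, 106, 103, 94]
bubble centroid col 336.8405619348905 v fit [-6.94121289e-02  1.91271152e+02]
t 24.77 pos [ 0.6182 -0.1117  0.1859] rpy deg [1.7984e+02 6.0000e-02 9.4890e+01] w 0.0003 F [-2.3  1.5  8.4] ff 4.2 j [-0.27  0.26  1.2  -0.    1.67 -0.35]
[[-2.8, 0.9, 8.6], [-2.7, 0.7, 7.9], [-3.4, 0.6, 8.2], [-2.4, 1.4, 8.0]]
```

View pics/c7.png

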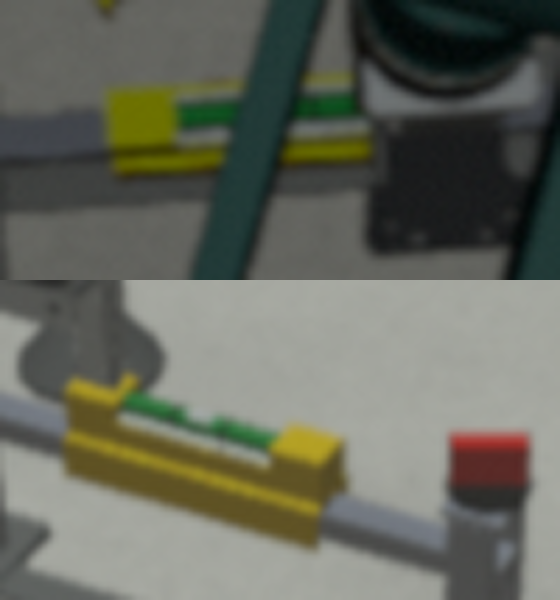

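In the scene crop the bubble is at column 200 and the vial spans 120–278, so it's still centred. The shut fingers rest on the pivot-side end block with about 8.2 N, so I'll add a little.

Emit:
carry_out --motion "0 0 0.005 0 0 0 0; 0 0 0 0 0 0 0; 0 0 0 0 0 0 0; 0 0 0 0 0 0 0; 0 0 0 0 0 0 0; 0 0 0 0 0 0 0; 0 0 0 0 0 0 0; 0 0 0 0 0 0 0"

```text
time: 26.02
tool_pos: [0.6184, -0.1118, 0.1859]
ee_rot: [3.138, 0.001, 1.656]
wrist_force: [-3.9, 1.6, 10.4]
width: 0.0006
finger_force: 5.4
```

```bash
python3 - <<'E'
from m import *
F=[]
for i in range(8):
    s=snap('scene'); F.append(readout.get_obs()['wrist_force'])
print(np.mean(F,0).round(2),np.array(F)[:,2].round(1))
b,m,l=blobs(s,(50,100,40),(80,255,255),4); print([(x[0],x[1]) for x in b if 260<x[0][0]<320 and x[0][1]<230])
# vial centreline in scene: profile of red channel
ys,xs=np.nonzero(m[190:230,270:312]); f=np.polyfit(xs+270,ys+190,1); u=np.arange(270,312,.5).astype(np.float32); v=np.polyval(f,u).astype(np.float32)
p=cv2.remap(s['pixels'],u[None],v[None],1)[0]; print([(float(a),int(q[0]),int(q[1]),int(q[2])) for a,q in zip(u,p)][::2])
E
```

```text
[-3.34  1.05 11.06] [11.  11.7 10.8 11.2 10.  11.3 11.  11.4]
[(array([282. , 203.6]), array([277, 201,  11,   6,  25], dtype=int32)), (array([297.7, 208.5]), array([293, 207,  11,   4,  24], dtype=int32))]
[(270.0, 166, 149, 41), (271.0, 161, 144, 43), (272.0, 159, 142, 42), (273.0, 162, 144, 41), (274.0, 158, 142, 40), (275.0, 151, 136, 39), (276.0, 124, 120, 40), (277.0, 75, 109, 51), (278.0, 51, 107, 56), (279.0, 47, 109, 58), (280.0, 48, 111, 59), (281.0, 49, 109, 60), (282.0, 50, 109, 61), (283.0, 48, 110, 60), (284.0, 50, 106, 59), (285.0, 51, 95, 58), (286.0, 49, 96, 56), (287.0, 64, 111, 73), (288.0, 96, 127, 101), (289.0, 115, 135, 119), (290.0, 116, 136, 120), (291.0, 112, 133, 115), (292.0, 92, 125, 98), (293.0, 62, 113, 71), (294.0, 52, 99, 59), (295.0, 51, 98, 58), (296.0, 47, 107, 58), (297.0, 50, 110, 61), (298.0, 52, 110, 62), (299.0, 51, 111, 62), (300.0, 51, 111, 62), (301.0, 53, 110, 62), (302.0, 64, 114, 60), (303.0, 107, 130, 54), (304.0, 152, 147, 44), (305.0, 171, 154, 38), (306.0, 175, 156, 36), (307.0, 173, 154, 36), (308.0, 173, 154, 35), (309.0, 175, 156, 36), (310.0, 173, 155, 36), (311.0, 172, 154, 37)]
```

Emit:
carry_out --motion "0 0 -0.002 0 0 0 0; 0 0 0 0 0 0 0; 0 0 0 0 0 0 0; 0 0 0 0 0 0 0; 0 0 0 0 0 0 0; 0 0 0 0 0 0 0; 0 0 0 0 0 0 0; 0 0 0 0 0 0 0"

```text
time: 27.42
tool_pos: [0.6183, -0.1118, 0.1859]
ee_rot: [3.138, 0.001, 1.656]
wrist_force: [-4.0, 1.2, 9.9]
width: 0.0003
finger_force: 4.9
```

```bash
python3 - <<'E'
from m import *
F=[]
for i in range(8):
    snap('top'); F.append(readout.get_obs()['wrist_force'])
f=np.mean(F,0); print(f.round(2))
if 8.8<f[2]<11.2: print(robot.close_job())
E
```

```text
[-3.64  0.98  9.78]
the job is handed in; nothing more can be done
None
```

The job is handed in at about 28 s: the level hangs astride the rail and was let go, the knob was turned about 1.1 rad clockwise, the bubble sits within about 0.5 mm of centre, and the shut fingers are still pressing down with about 9.8 N.

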